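Find the rattling valve case and show it to the scanner

ROBOT

A 6-joint arm with a two-finger parallel gripper is mounted at the origin on the work surface. World frame = base frame: x ahead of the robot, y to its left, z up, the work surface at z = 0. Lengths are in m, angles in rad, forces in N, time in s.
With the tool pointing down it reaches from about 0.35 to 0.975 m from the base axis. Payload 4.9 kg.
Tool frame: the origin (TCP) lies on the centre line of the jaws, within the pads' length; the fingertips stand manip.tip_reach ahead of it and the grasp point (between the pads) is the TCP (manip.tip_reach is the distance from the TCP to the fingertips, in m); z points along the fingers, y is the line along which they close (so a half turn about z gives the same grasp; the last joint's range is limited). The gripper opens to 85 mm and grips with 20 to 120 N. Pads are 22 mm wide; open, the fingers measure 114 mm over their backs; the gripper's body (76 mm by 85 mm) begins 54 mm behind the grasp point. The pads swing forward as they close: fully open they stand 13 mm farther back than shut.
Start: joints at [-1.465, 0.053, 1.613, -0, 1.476, -0.119], TCP at [0.139, -0.609, 0.25] pointing down, gripper open.
Joint ranges: [-3.01, 3.01], [-1.01, 2.22], [0.06, 2.58], [-1.02, 4.17], [0.09, 2.62], [-3.14, 3.14]. Speed limits (rad/s): [2.57, 2.57, 3.14, 3.14, 3.14, 3.14].

INTERFACE

Orientations are given as a unit quaternion [w, x, y, z].
In Python, from plant import manip gives the robot as it stands. The module is installed in compiled form; this text tells all that it offers.
- The arm moves only by the tool move_arm, never from a script. Its argument "rows" is a list of rows, each a list of 7 numbers: the shift along the tool's x, y, z in cm, then the turn, a rotation vector about the tool's x, y, z in degrees, then the opening, from -1 (shut) to 1 (fully open). In form: [[tx, ty, tz, ax, ay, az, jaw], ...]. A call has 1 to 20 rows; each row shifts and turns the commanded pose from where the row before left it, along the tool's axes as they then stand; what a row does not reach is not made up. A row lasts 1/12 s, in which the tool goes at most 41.7 mm and 7.16 degrees, less where a joint would pass 70% of its speed; a pose out of reach is approached as far as the arm can. A call is refused whole if a number of a shift passes 4.17 or a number of a turn 7.16, either way. A call with a gripper value outside its range is refused whole. The fingers move at their own pace and stop on an object; the grip force is fixed at half the most. Time passes only in rows, so rows that do not move let the fingers close. It gives the time, the measured TCP pose, the force, the opening and the grip force at its end, in the units of the state.
- manip.state(): the state, without advancing time (a new reading comes with each control period).
- manip.grab_frame(name): name is "side" or "top" or "wrist"; returns a dict with "img" (384x512x3 uint8, blue, green, red), "mtx" (3x3 intrinsics, pixels), "R" (3x3) and "t" (3): a world point X has camera coordinates R X + t. Camera axes: x right, y down, z forward; pixel columns grow to the right and rows downward; lengths in m; the calibration is good to about 2 mm. The wrist camera is an equidistant fisheye: a pixel r from the principal point sees the ray r / f radians off the axis. A picture is of the moment at which its call begins. There is no depth.
- manip.job_done(): hands the job in; it is judged then, once.
The state is a dict: "time": time; "joint_pos": joint angles; "joint_vel": joint speeds; "joint_efforts": joint torques, N m; "tool_pos": TCP position; "tool_rot": TCP orientation; "contact_force": force on the tool from outside, world axes, zero at the start; "ft_torque": the same for the moment, N m; "gripper_width": opening from 0.0 (shut) to 1.0 (fully open); "grasp_force": force on a finger pad.
Only numpy, scipy, OpenCV 4.12 (cv2) and the standard library are available. Lean on these libraries where they do the work, as an engineer would, in place of code of your own. Each camera call takes 0.05 s, during which the arm holds its last target. There are 200 camera calls.

TASK

Push the scanner's sprung plunger fully down and let it come back up to wake the scanner; then shake the three sealed valve cases in turn until you find the one with a loose part rattling inside. Stand any sound case you lifted back upright on the tray, and finish while still holding the rattling case, motionless and upright in the air, level with the scanner window at its show point in front of the glass, a small end facing it. Leave the other things on the bench alone.

Things in the scene. Friction and masses are not known exactly. Their poses are not given: they have to be found in the camera images.
- case_k: one of three sealed valve cases that look alike: grey plastic box 96 x 50 x 62 mm high, dark lid seam, latch on each small end, label on the lid; 0.37 to 0.48 kg, weight does not tell. In one, a 170 g core is loose on its spring and knocks to and fro lengthwise, about 3 times a second, 1 to 2 s after a shake. Origin: centre of the underside; x along the length, z up. Stands on the tray
- case_m: one of three sealed valve cases that look alike: grey plastic box 96 x 50 x 62 mm high, dark lid seam, latch on each small end, label on the lid; 0.37 to 0.48 kg, weight does not tell. In one, a 170 g core is loose on its spring and knocks to and fro lengthwise, about 3 times a second, 1 to 2 s after a shake. Origin: centre of the underside; x along the length, z up. Stands on the tray
- case_t: one of three sealed valve cases that look alike: grey plastic box 96 x 50 x 62 mm high, dark lid seam, latch on each small end, label on the lid; 0.37 to 0.48 kg, weight does not tell. In one, a 170 g core is loose on its spring and knocks to and fro lengthwise, about 3 times a second, 1 to 2 s after a shake. Origin: centre of the underside; x along the length, z up. Stands on the tray
- tray: shallow aluminium tray screwed to the bench, 200 mm (x, away from the robot) by 400 mm (y), floor 6 mm above the bench, rim 14 mm above the bench. Origin: centre of its underside. The cases stand in a row along its y, about 125 mm apart, their lengths along its x
- plunger_top (a point): centre of the top face of the sprung plunger, a dark round knob 40 mm across on a steel stem, standing upright on a small white box (70 x 70 mm) fixed to the bench; the top face is 74 mm above the bench when up
- plunger (a joint): how far the plunger is pressed straight down, m: 0 up, 0.018 fully down on its stop; a spring returns it; about 3 N starts it and 8 N holds it fully down
- scanner: scanner fixed to the bench beyond the plunger box: base 110 x 100 x 14 mm, steel stem, dark head 62 mm wide whose top is 183 mm above the bench. Origin: centre of the base's underside; the window looks along the scanner's -x axis, roughly towards the robot
- window (a point): centre of the scanner's glass window, 155 mm above the bench, 48 mm in front of the stand's origin
- show_point (a point): point in the air 117 mm straight out in front of the window and 125 mm above the bench, where the middle of the underside of the shown case belongs (its middle is then level with the window and its near end 69 mm from the glass)
- vial_a: small amber screw-cap jar, 22 mm across, 36 mm high, standing on the tray's far strip between two cases. Bystander, to be left alone. Origin: centre of its underside
- vial_b: second such jar, 22 mm across, 36 mm high, on the tray's far strip. Bystander, to be left alone. Origin: centre of its underside
- reagent: white bottle with dark cap, 66 mm across, 140 mm high, on the bench. Bystander, to be left alone. Origin: centre of its underside
- beaker: glass beaker, 70 mm across, 85 mm high. Bystander, to be left alone. Origin: centre of its underside
- tip_box: open grey compartment box 110 x 80 x 50 mm high. Bystander, to be left alone. Origin: centre of its underside
- driver: screwdriver lying on the bench. Bystander, to be left alone. Origin: on the tool's axis, about mid-length, at its underside
- tape: roll of paper tape lying flat, 80 mm across, 22 mm high. Bystander, to be left alone. Origin: centre of its underside
There are look-alikes about, which are no part of the job. Leave any blue look-alike of the part that bears plunger_top alone.

How it is judged:
On the way, in this order (a step that is already met when the one before it is completed fails the run):
1. the plunger is pressed fully down (value of joint plunger above 0.015 m), for 0.05 s.
2. the plunger is back up (value of joint plunger below 0.004 m), for 0.05 s.
3. the rattling case is held clear of the tray and shaken (moved or turned briskly) away from the scanner (((distance between pack_a_c0 and case_k below 0.05 m and height (world z) of case_k above 0.03 m and contact force between case_k and the fingers above 1 N and horizontal distance between case_k and show_point above 0.12 m and (linear speed of case_k above 0.1 m/s or angular speed of case_k above 0.5 rad/s)) or (distance between pack_a_c0 and case_m below 0.05 m and height (world z) of case_m above 0.03 m and contact force between case_m and the fingers above 1 N and horizontal distance between case_m and show_point above 0.12 m and (linear speed of case_m above 0.1 m/s or angular speed of case_m above 0.5 rad/s)) or (distance between pack_a_c0 and case_t below 0.05 m and height (world z) of case_t above 0.03 m and contact force between case_t and the fingers above 1 N and horizontal distance between case_t and show_point above 0.12 m and (linear speed of case_t above 0.1 m/s or angular speed of case_t above 0.5 rad/s)))), for 0.02 s.
At the end, for the whole second after the job is handed in: Rattling case still, held by the fingers alone, upright within 0.2 rad, within 45 mm sideways and 40 mm in height of the show point, its length within 0.3 rad of the scanner's line of sight; plunger up; both other cases released, at rest and upright (0.1 rad) on the tray floor (value of joint plunger below 0.004 m and ((distance between pack_a_c0 and case_k below 0.05 m and horizontal distance between case_k and show_point below 0.045 m and z of case_k in the frame of show_point between -0.04 and 0.04 m and angle between case_k's own z axis and vertical below 0.2 rad and angle between the x axis of case_k and the x axis of scanner, either way round below 0.3 rad and linear speed of case_k below 0.03 m/s and contact force between case_k and the fingers above 1 N and contact force between case_k and scanner below 0.1 N and (x of case_m in the frame of tray between -0.08 and 0.08 m and y of case_m in the frame of tray between -0.19 and 0.19 m and height (world z) of case_m below 0.012 m and angle between case_m's own z axis and vertical below 0.1 rad and linear speed of case_m below 0.03 m/s and contact force between case_m and the fingers below 0.2 N) and (x of case_t in the frame of tray between -0.08 and 0.08 m and y of case_t in the frame of tray between -0.19 and 0.19 m and height (world z) of case_t below 0.012 m and angle between case_t's own z axis and vertical below 0.1 rad and linear speed of case_t below 0.03 m/s and contact force between case_t and the fingers below 0.2 N)) or (distance between pack_a_c0 and case_m below 0.05 m and horizontal distance between case_m and show_point below 0.045 m and z of case_m in the frame of show_point between -0.04 and 0.04 m and angle between case_m's own z axis and vertical below 0.2 rad and angle between the x axis of case_m and the x axis of scanner, either way round below 0.3 rad and linear speed of case_m below 0.03 m/s and contact force between case_m and the fingers above 1 N and contact force between case_m and scanner below 0.1 N and (x of case_k in the frame of tray between -0.08 and 0.08 m and y of case_k in the frame of tray between -0.19 and 0.19 m and height (world z) of case_k below 0.012 m and angle between case_k's own z axis and vertical below 0.1 rad and linear speed of case_k below 0.03 m/s and contact force between case_k and the fingers below 0.2 N) and (x of case_t in the frame of tray between -0.08 and 0.08 m and y of case_t in the frame of tray between -0.19 and 0.19 m and height (world z) of case_t below 0.012 m and angle between case_t's own z axis and vertical below 0.1 rad and linear speed of case_t below 0.03 m/s and contact force between case_t and the fingers below 0.2 N)) or (distance between pack_a_c0 and case_t below 0.05 m and horizontal distance between case_t and show_point below 0.045 m and z of case_t in the frame of show_point between -0.04 and 0.04 m and angle between case_t's own z axis and vertical below 0.2 rad and angle between the x axis of case_t and the x axis of scanner, either way round below 0.3 rad and linear speed of case_t below 0.03 m/s and contact force between case_t and the fingers above 1 N and contact force between case_t and scanner below 0.1 N and (x of case_k in the frame of tray between -0.08 and 0.08 m and y of case_k in the frame of tray between -0.19 and 0.19 m and height (world z) of case_k below 0.012 m and angle between case_k's own z axis and vertical below 0.1 rad and linear speed of case_k below 0.03 m/s and contact force between case_k and the fingers below 0.2 N) and (x of case_m in the frame of tray between -0.08 and 0.08 m and y of case_m in the frame of tray between -0.19 and 0.19 m and height (world z) of case_m below 0.012 m and angle between case_m's own z axis and vertical below 0.1 rad and linear speed of case_m below 0.03 m/s and contact force between case_m and the fingers below 0.2 N)))); the arm keeps its last pose, push and grip.
It fails at once if a bystander was moved by more than 30 mm (distance of any of vial_a, vial_b, reagent, beaker, tip_box, driver, tape from where it was at the start of the episode above 0.03 m).
It also fails if it takes over 67 s, if anything falls off the work surface, if the arm or the gripper's body presses on something with over 40 N, if the wrist force passes 120 N, or if a joint passes its speed limit or range.

## Working session

There is one attempt and no reset: what is moved stays moved. The work goes in short steps, Python scripts to look and compute and a tool call to move; the robot and the scene stay as the last step left them, time stands still between calls to the robot, and variables do not carry over. Pictures are saved under pics/ and viewed, at most 10 in all, crops included, and the job is handed in when it is done.

Besides the shell and the picture viewer there is one more tool, called after "Emit:" as name([rows], argument=value, ...), one row to a line, values as JSON. move_arm: Moves the arm, as the interface text tells. Its arguments: {"type":"object","properties":{"rows":{"type":"array","items":{"type":"array","items":{"type":"number"}}}},"required":["rows"]}

```bash
mkdir -p pics; cat > h.py <<'E'
import numpy as np, cv2, json
from plant import manip
def grab(n,f):
    d=manip.grab_frame(n); cv2.imwrite(f'pics/{f}.png',d['img']); np.savez(f'pics/{f}.npz',**{k:np.array(d[k]) for k in('mtx','R','t')}); return d
def ray(c,u,v):
    K,R,t=c['mtx'],c['R'],c['t']; d=R.T@np.linalg.solve(K,[u,v,1.]); return -R.T@t,d
def atz(c,u,v,z):
    o,d=ray(c,u,v); return o+d*(z-o[2])/d[2]
def proj(c,X):
    p=c['R']@np.array(X)+c['t']; q=c['mtx']@p; return q[:2]/q[2]
E
python3 - <<'E'
from h import *
a=grab('top','top0');b=grab('side','side0');
for c in (a,b): print(c['mtx'].round(1).tolist(),(-c['R'].T@c['t']).round(3),c['R'].round(2).tolist())
print(manip.state(),manip.tip_reach)
E
```

```text
[[383.6, 0.0, 255.8], [0.0, 383.6, 190.8], [0.0, 0.0, 1.0]] [ 0.349 -0.04   1.284] [[-0.03, -1.0, -0.02], [-0.98, 0.03, -0.19], [0.19, 0.02, -0.98]]
[[467.2, 0.0, 258.8], [0.0, 467.2, 196.5], [0.0, 0.0, 1.0]] [0.403 1.144 1.095] [[-0.99, -0.16, 0.02], [-0.12, 0.62, -0.77], [0.11, -0.77, -0.63]]
{'time': 0.1, 'joint_pos': array([-1.46500282e+00,  5.33084033e-02,  1.61417846e+00, -2.36919332e-05,
        1.47601762e+00, -1.19004510e-01]), 'joint_vel': array([ 6.92636031e-04, -3.81986341e-04, -3.59049552e-03, -2.38824454e-05,
        4.30132311e-04,  2.45542541e-03]), 'joint_efforts': array([-4.32122115e-04, -3.94904745e+01, -3.71365142e+01, -1.08518539e-04,
        3.91841138e-03, -9.24065006e-06]), 'tool_pos': array([ 0.13925235, -0.6087331 ,  0.24916204]), 'tool_rot': array([-9.55975429e-04,  9.93689298e-01,  1.12163566e-01, -5.47719185e-06]), 'contact_force': array([-0.39237938,  0.36899686, -0.60038642]), 'ft_torque': array([-0.01787282,  0.02064369,  0.01764138]), 'grasp_force': 0.0, 'gripper_width': 0.9988442915552167} 0.019
```

View pics/top0.png

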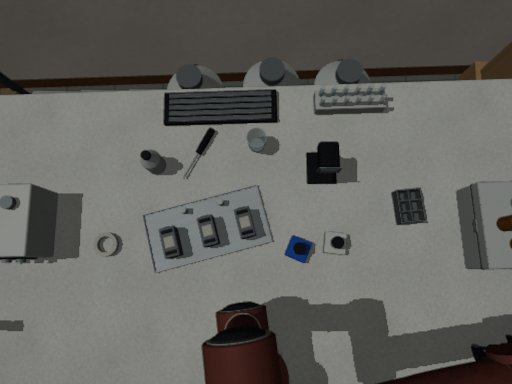

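View pics/side0.png

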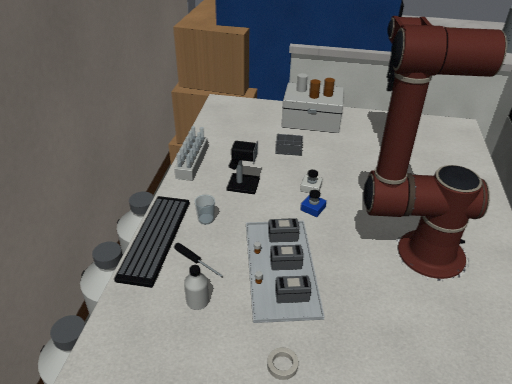

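Top view: there are two plunger candidates, a white box at (336,243) and a blue one at (299,249). White fits the description, and blue is the look-alike to leave alone. The cases are at about (171,242), (208,231) and (245,222), with the scanner at (325,160). I'll confirm with an enlarged crop.

```bash
python3 - <<'E'
from h import *
a=cv2.imread('pics/top0.png')
cv2.imwrite('pics/topc1.png',cv2.resize(a[175:280,140:280],None,fx=5.5,fy=5.5,interpolation=cv2.INTER_CUBIC))
cv2.imwrite('pics/topc2.png',cv2.resize(a[135:270,280:430],None,fx=4.4,fy=4.4,interpolation=cv2.INTER_CUBIC))
E
```

```text
(no output)
```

View pics/topc1.png

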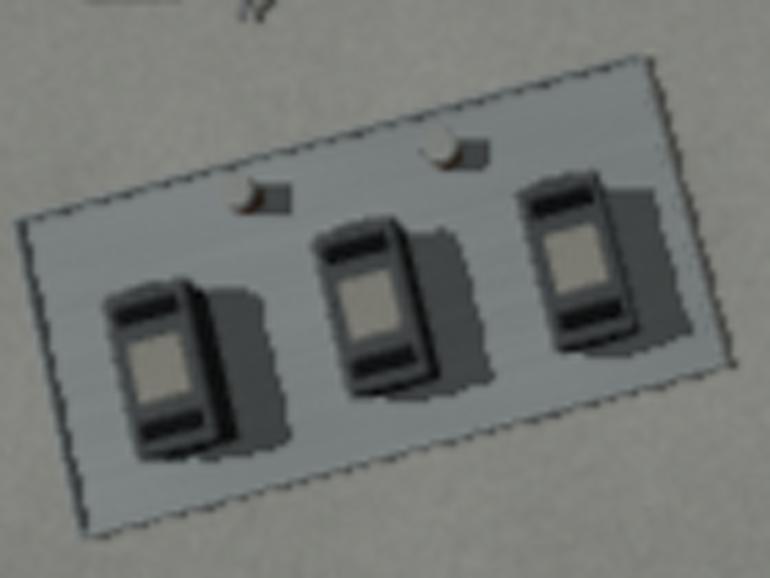

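View pics/topc2.png

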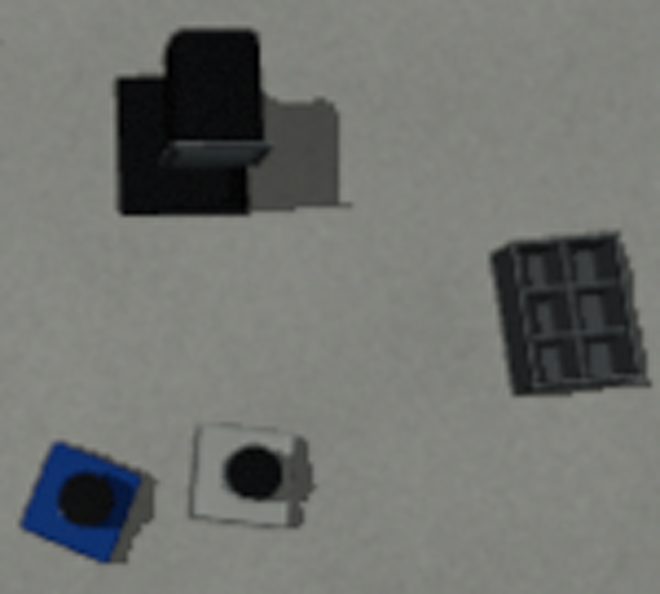

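The crop shows the white box with its dark knob at about (337.6,242.4) and the separate blue look-alike at (299.5,248.5). I'll use the white one. Now for positions.

```bash
python3 - <<'E'
from h import *
c=np.load('pics/top0.npz'); s=np.load('pics/side0.npz')
f1=lambda x,y:((x+.5)/5.5-.5+140,(y+.5)/5.5-.5+175)
f2=lambda x,y:((x+.5)/4.4-.5+280,(y+.5)/4.4-.5+135)
P=lambda n,f,z,*p:print(n,[atz(c,*f(*q),z)[:2].round(3).tolist() for q in p])
P('lids',f1,.068,(160,368),(370,304),(577,259))
for n,p,q in(('L',(105,298),(138,458)),('L2',(187,281),(218,442)),('M',(314,240),(350,396)),('M2',(395,220),(420,378)),('R',(519,190),(558,350)),('R2',(597,173),(637,332))):
    d=atz(c,*f1(*p),.068)-atz(c,*f1(*q),.068); print(n,np.hypot(*d[:2]).round(3),np.arctan2(d[1],d[0]).round(3))
t=[atz(c,*f1(*q),.014) for q in((18,220),(645,57),(733,365),(85,537))]
print('tray',np.round(t,3)[:,:2].tolist(),np.mean(t,0).round(3))
d=t[0]-t[1];e=t[0]-t[3];f=t[1]-t[2];print(np.arctan2(-d[0],d[1]),np.arctan2(e[1],e[0]),np.arctan2(f[1],f[0]))
P('vials',f1,.036,(242,190),(440,147))
P('plung',f2,.074,(254,473)); P('blue',f2,.074,(87,499)); P('box',f2,.05,(197,425),(300,437),(288,527),(190,517))
P('base',f2,.014,(118,78),(122,213),(248,213))
P('headtop',f2,.183,(168,33),(258,33),(262,140),(165,145))
P('win',f2,.155,(215,154))
P('reag',lambda x,y:(x,y),.14,(149,155));P('tip',f2,.05,(515,245),(618,235),(648,383),(525,393))
E
```

```text
lids [[0.429, 0.259], [0.462, 0.138], [0.485, 0.018]]
L 0.094 0.225
L2 0.095 0.204
M 0.093 0.229
M2 0.093 0.152
R 0.096 0.222
R2 0.095 0.222
tray [[0.525, 0.361], [0.615, -0.024], [0.425, -0.071], [0.334, 0.315]] [0.475 0.145 0.014]
0.2299301691628018 0.23569826413401962 0.24660299224569562
vials [[0.536, 0.22], [0.559, 0.101]]
plung [[0.413, -0.271]]
blue [[0.398, -0.152]]
box [[0.45, -0.236], [0.439, -0.31], [0.375, -0.297], [0.384, -0.227]]
base [[0.724, -0.197], [0.616, -0.194], [0.613, -0.29]]
headtop [[0.705, -0.211], [0.703, -0.272], [0.628, -0.27], [0.626, -0.205]]
win [[0.626, -0.243]]
reag [[0.693, 0.308]]
tip [[0.576, -0.478], [0.581, -0.554], [0.471, -0.564], [0.466, -0.475]]
```

Plunger is at (0.413,-0.271), show point about (0.504,-0.238), and case/tray yaw about 0.22, which matches the current tool yaw. Next: gripper shut, over the plunger.

Emit:
move_arm([
  [2.85,-2.24,0,0,0,0,-1],
  [2.85,-2.24,0,0,0,0,-1],
  [2.85,-2.24,0,0,0,0,-1],
  [2.85,-2.24,0,0,0,0,-1],
  [2.85,-2.24,0,0,0,0,-1],
  [2.85,-2.24,0,0,0,0,-1],
  [2.85,-2.24,0,0,0,0,-1],
  [2.85,-2.24,0,0,0,0,-1],
  [2.85,-2.24,0,0,0,0,-1],
  [2.85,-2.24,0,0,0,0,-1],
  [2.85,-2.24,0,0,0,0,-1],
  [2.85,-2.24,0,0,0,0,-1],
  [0,0,3,0,0,0,-1],
  [0,0,3,0,0,0,-1],
  [0,0,3,0,0,0,-1],
  [0,0,3,0,0,0,-1],
  [0,0,0,0,0,0,-1],
  [0,0,0,0,0,0,-1],
])

```text
time: 1.6
tool_pos: [0.4116, -0.2698, 0.1284]
tool_rot: [-0.002, 0.994, 0.112, -0.002]
contact_force: [-0.2, -0.2, 0.6]
gripper_width: 0.003
grasp_force: 0.0
```

Emit:
move_arm([
  [0.1,0,1.5,0,0,0,-1],
  [0,0,1.0,0,0,0,-1],
  [0,0,0.7,0,0,0,-1],
  [0,0,0.7,0,0,0,-1],
  [0,0,0.7,0,0,0,-1],
  [0,0,0.4,0,0,0,-1],
  [0,0,0.2,0,0,0,-1],
  [0,0,0,0,0,0,-1],
])

```text
time: 2.27
tool_pos: [0.4144, -0.2714, 0.0792]
tool_rot: [0.001, 0.994, 0.112, 0.0]
contact_force: [-1.5, 1.0, 6.8]
gripper_width: -0.002
grasp_force: 3.3
```

Emit:
move_arm([
  [0,0,0.3,0,0,0,-1],
  [0,0,0.2,0,0,0,-1],
  [0,0,0,0,0,0,-1],
  [0,0,0,0,0,0,-1],
])

```text
time: 2.6
tool_pos: [0.4144, -0.2714, 0.075]
tool_rot: [0.001, 0.994, 0.112, 0.0]
contact_force: [-2.8, 2.6, 7.8]
gripper_width: 0.002
grasp_force: 4.2
```

Emit:
move_arm([
  [0,0,0.2,0,0,0,-1],
  [0,0,0.1,0,0,0,-1],
  [0,0,0,0,0,0,-1],
])

```text
time: 2.85
tool_pos: [0.4147, -0.2717, 0.0748]
tool_rot: [0.0, 0.994, 0.112, -0.0]
contact_force: [-9.6, 6.3, 25.8]
gripper_width: -0.0
grasp_force: 12.7
```

Plunger hit its stop (force jumped to 26 N). Releasing and moving on to the right-hand case.

Emit:
move_arm([
  [0,0,-2,0,0,0,-1],
  [0,0,-4,0,0,0,-1],
  [0,0,-4,0,0,0,0],
  [0,0,-4,0,0,0,1],
  [0,0,-4,0,0,0,1],
  [1.48,-2.95,0,0,0,0,1],
  [1.48,-2.95,0,0,0,0,1],
  [1.48,-2.95,0,0,0,0,1],
  [1.48,-2.95,0,0,0,0,1],
  [1.48,-2.95,0,0,0,0,1],
  [1.48,-2.95,0,0,0,0,1],
  [1.48,-2.95,0,0,0,0,1],
  [1.48,-2.95,0,0,0,0,1],
  [1.48,-2.95,0,0,0,0,1],
  [0,0,3.5,0,0,0,1],
  [0,0,3.5,0,0,0,1],
  [0,0,3.5,0,0,0,1],
  [0,0,2,0,0,0,1],
  [0,0,0,0,0,0,1],
  [0,0,0,0,0,0,1],
])

```text
time: 4.52
tool_pos: [0.4836, 0.0179, 0.1243]
tool_rot: [-0.0, 0.994, 0.112, -0.001]
contact_force: [-0.0, -0.2, 0.4]
gripper_width: 1.0
grasp_force: 0.0
```

```bash
python3 - <<'E'
from h import *
a=grab('top','top1');grab('side','side1')
cv2.imwrite('pics/side1c.png',cv2.resize(cv2.imread('pics/side1.png')[150:330,220:350],None,fx=3.3,fy=3.3))
s=manip.state();print(s['tool_pos'],s['contact_force'],s['joint_pos'].round(2))
E
```

```text
[0.48583484 0.01752849 0.12742317] [ 0.35426203 -0.3615914   0.44638723] [-0.12 -0.18  2.05  0.    1.27  1.23]
```

View pics/side1c.png

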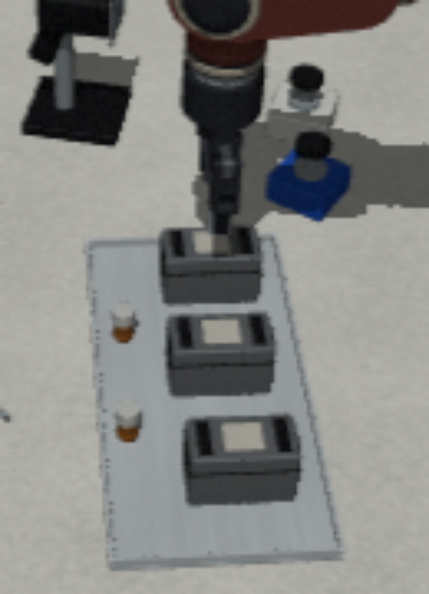

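The view from the side shows the gripper centred over the far case, the right-hand one seen from the robot. The plunger is up. Descend and grip.

Emit:
move_arm([
  [0,0,2,0,0,0,1],
  [0,0,2,0,0,0,1],
  [0,0,2,0,0,0,1],
  [0,0,1.5,0,0,0,1],
  [0,0,0.8,0,0,0,1],
  [0,0,0,0,0,0,1],
  [0,0,0,0,0,0,-1],
  [0,0,0,0,0,0,-1],
  [0,0,0,0,0,0,-1],
  [0,0,0,0,0,0,-1],
  [0,0,0,0,0,0,-1],
  [0,0,0,0,0,0,-1],
  [0,0,0,0,0,0,-1],
  [0,0,0,0,0,0,-1],
])

```text
time: 5.78
tool_pos: [0.486, 0.0177, 0.0443]
tool_rot: [0.0, 0.994, 0.112, 0.002]
contact_force: [-0.1, 1.3, 6.0]
gripper_width: 0.575
grasp_force: 63.6
```

Emit:
move_arm([
  [0,0,-2,0,0,0,-1],
  [0,0,-3,0,0,0,-1],
  [0,0,-3,0,0,0,-1],
  [0,0,-3,0,0,0,-1],
  [0,0,-2,0,0,0,-1],
  [0,0,0,0,0,0,-1],
  [3,0,0,0,0,0,-1],
  [3,0,0,0,0,0,-1],
  [-3,0,0,0,0,0,-1],
  [-3,0,0,0,0,0,-1],
  [3,0,0,0,0,0,-1],
  [3,0,0,0,0,0,-1],
  [-3,0,0,0,0,0,-1],
  [-3,0,0,0,0,0,-1],
])

```text
time: 6.95
tool_pos: [0.4833, 0.018, 0.1663]
tool_rot: [-0.001, 0.994, 0.113, -0.006]
contact_force: [-1.4, -0.3, -3.4]
gripper_width: 0.58
grasp_force: 66.3
```

```bash
cat > listen.py <<'E'
from h import *
T=[];F=[]
for i in range(34):
    manip.grab_frame('wrist'); s=manip.state(); T.append(s['time']); th=.2248
    f=s['contact_force'];F.append([f[0]*np.cos(th)+f[1]*np.sin(th),f[0]*np.sin(th)-f[1]*np.cos(th),f[2],*s['ft_torque']])
T=np.array(T);F=np.array(F);print(T[0],T[-1],s['tool_pos'],s['gripper_width'],s['grasp_force'])
print('Fx',F[:,0].round(2).tolist());m=F[6:]-F[6:].mean(0);t=T[6:]
print('std',m.std(0).round(3))
for fr in(1.5,2,2.5,3,3.5,4,5,6):print(fr,(2*abs((np.exp(-2j*np.pi*fr*t)[:,None]*m).mean(0))).round(3))
E
python3 listen.py
```

```text
7.0 8.65 [0.48442929 0.01775756 0.17235457] 0.5809302989390844 66.3436558842659
Fx [-1.09, -0.46, 1.09, 1.84, 1.14, 0.43, -0.73, -1.4, -0.33, 1.97, 0.51, 1.4, -0.01, -1.32, -0.47, 1.05, 0.2, 0.85, -0.09, -0.38, -0.36, 0.54, 0.2, 0.71, 1.44, -0.29, -0.2, 0.16, -0.26, 0.54, -0.54, 0.43, -0.02, -0.76]
std [0.779 0.449 0.493 0.037 0.092 0.031]
1.5 [0.313 0.101 0.117 0.006 0.011 0.014]
2 [0.194 0.198 0.232 0.009 0.045 0.008]
2.5 [0.325 0.083 0.309 0.022 0.046 0.017]
3 [0.747 0.15  0.094 0.031 0.121 0.011]
3.5 [0.401 0.053 0.132 0.004 0.033 0.007]
4 [0.273 0.158 0.142 0.02  0.029 0.012]
5 [0.144 0.1   0.128 0.015 0.007 0.014]
6 [0.291 0.079 0.148 0.016 0.022 0.011]
```

There is a clear decaying 3 Hz signal along the length (0.75 N, with matching moment). I'll repeat the shake and log TCP motion too, to rule out arm sway.

Emit:
move_arm([
  [3,0,0,0,0,0,-1],
  [3,0,0,0,0,0,-1],
  [-3,0,0,0,0,0,-1],
  [-3,0,0,0,0,0,-1],
  [3,0,0,0,0,0,-1],
  [3,0,0,0,0,0,-1],
  [-3,0,0,0,0,0,-1],
  [-3,0,0,0,0,0,-1],
])

```text
time: 9.32
tool_pos: [0.4849, 0.0178, 0.1692]
tool_rot: [-0.001, 0.994, 0.113, -0.003]
contact_force: [-2.1, -0.5, -2.2]
gripper_width: 0.579
grasp_force: 67.2
```

```bash
sed -i "s/range(34)/range(30)/; s/\*s\['ft_torque'\]\])/*s['ft_torque'],*(1e3*s['tool_pos'][:2])])/" listen.py; echo "print('x mm',F[:,6].round(1).tolist())">>listen.py; python3 listen.py
```

```text
9.3667 10.8167 [0.48437492 0.01775396 0.17224044] 0.5714120754133393 67.22721219062805
Fx [-1.07, -0.67, 0.71, 1.83, 1.29, -0.82, -1.52, -0.78, 0.25, 0.25, 0.77, 0.35, -1.46, -1.66, -1.41, -0.1, 0.73, 0.3, 1.19, -0.96, 0.13, -0.58, 0.65, 0.71, -0.05, 0.27, -0.54, -0.37, -0.77, 0.02]
std [0.794 0.345 0.439 0.026 0.091 0.031 0.301 0.032]
1.5 [0.288 0.186 0.239 0.014 0.016 0.007 0.199 0.018]
2 [0.28  0.025 0.273 0.008 0.028 0.014 0.086 0.016]
2.5 [0.651 0.14  0.078 0.016 0.054 0.006 0.138 0.022]
3 [0.828 0.124 0.285 0.014 0.119 0.006 0.154 0.033]
3.5 [0.385 0.044 0.285 0.012 0.065 0.016 0.122 0.012]
4 [0.111 0.136 0.109 0.011 0.02  0.017 0.066 0.004]
5 [0.032 0.035 0.128 0.015 0.024 0.021 0.062 0.007]
6 [0.135 0.235 0.194 0.009 0.011 0.012 0.046 0.005]
x mm [478.2, 480.3, 482.5, 484.1, 485.1, 485.4, 485.3, 485.0, 485.0, 485.0, 485.1, 485.1, 484.8, 484.5, 484.3, 484.3, 484.5, 484.6, 484.6, 484.5, 484.3, 484.2, 484.3, 484.5, 484.6, 484.6, 484.5, 484.3, 484.3, 484.4]
```

The TCP moves only about 0.15 mm at 3 Hz, too little to cause 0.8 N, so the core is loose in this case. Carry it to the show point gently.

Emit:
move_arm([
  [-0.2,1.5,0.9,0,0,0,-1],
  [-0.4,2.7,0,0,0,0,-1],
  [-0.4,2.7,0,0,0,0,-1],
  [-0.4,2.7,0,0,0,0,-1],
  [-0.4,2.7,0,0,0,0,-1],
  [-0.4,2.7,0,0,0,0,-1],
  [-0.4,2.7,0,0,0,0,-1],
  [-0.4,2.7,0,0,0,0,-1],
  [-0.4,2.7,0,0,0,0,-1],
  [-0.4,1.6,0,0,0,0,-1],
  [0,0.7,0,0,0,2,-1],
  [0,0,0,0,0,4,-1],
  [0,0,0,0,0,4,-1],
  [0,0,0,0,0,3,-1],
  [0,0,0,0,0,1.4,-1],
  [0,0,0,0,0,0,-1],
  [0,0,0,0,0,0,-1],
  [0,0,0,0,0,0,-1],
  [0,0,0,0,0,0,-1],
  [0,0,0,0,0,0,-1],
])

```text
time: 12.48
tool_pos: [0.504, -0.2383, 0.1633]
tool_rot: [-0.0, 1.0, -0.013, -0.0]
contact_force: [0.0, -0.8, -3.1]
gripper_width: 0.575
grasp_force: 67.3
```

Emit:
move_arm([
  [0,0,0,0,0,0,-1],
  [0,0,0,0,0,0,-1],
  [0,0,0,0,0,0,-1],
  [0,0,0,0,0,0,-1],
  [0,0,0,0,0,0,-1],
  [0,0,0,0,0,0,-1],
  [0,0,0,0,0,0,-1],
  [0,0,0,0,0,0,-1],
  [0,0,0,0,0,0,-1],
  [0,0,0,0,0,0,-1],
  [0,0,0,0,0,0,-1],
  [0,0,0,0,0,0,-1],
  [0,0,0,0,0,0,-1],
  [0,0,0,0,0,0,-1],
  [0,0,0,0,0,0,-1],
  [0,0,0,0,0,0,-1],
])

```text
time: 13.82
tool_pos: [0.504, -0.2383, 0.1632]
tool_rot: [-0.0, 1.0, -0.013, -0.0]
contact_force: [-0.3, -0.2, -3.1]
gripper_width: 0.577
grasp_force: 67.3
```

```bash
python3 - <<'E'
from h import *
grab('side','side2')
cv2.imwrite('pics/side2c.png',cv2.resize(cv2.imread('pics/side2.png')[80:330,200:360],None,fx=2.4,fy=2.4))
s=manip.state();print(s['time'],s['tool_pos'],s['tool_rot'],s['contact_force'],s['grasp_force'])
E
```

```text
13.8667 [ 0.50400514 -0.23833535  0.16331004] [-2.95548273e-06  9.99911949e-01 -1.32700626e-02 -5.68871232e-07] [ 0.62113755  0.31514878 -2.51222859] 67.27918803691864
```

View pics/side2c.png

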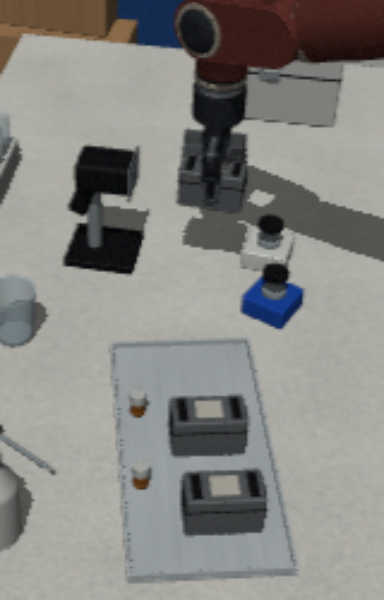

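The picture shows the held case upright at crop (213,170), level with the window at (137,165), a small end facing the glass. The plunger is up at (270,225), and the other two cases stand untouched on the tray. Handing in.

```bash
python3 -c "from plant import manip; print(manip.job_done())"
```

```text
the job is handed in; nothing more can be done
None
```

I pressed and released the plunger, found the rattling case on the first lift (the one nearest the scanner), left the other two cases where they stood, and handed in at about 14 s with that case held still and upright at the show point; no verdict came back.

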